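# Open the blue dish fence by one hole

## Robot

A 6-joint arm with a two-finger parallel gripper is mounted at the origin on a cart in front of the work surface, level with it; the furniture and walls round the work are solid. World frame = base frame: x ahead of the robot, y to its left, z up, the work surface at z = 0. Lengths are in mm, angles in degrees, forces in N, time in s.
With the tool pointing down it reaches from about 400 to 925 mm from the base axis. Payload 12.5 kg.
Tool frame: the origin (TCP) lies midway between the tips of the shut fingers; the grasp point (between the pads) lies ctrl.hold_point_z behind it (ctrl.hold_point_z is the distance from the TCP to the grasp point, in mm); z points along the fingers, y is the line along which they close (so a half turn about z gives the same grasp; the last joint's range is limited). The gripper opens to 95 mm and grips with 3 to 60 N. Pads are 20 mm wide; open, the fingers measure 119 mm over their backs; the gripper's body (75 mm by 180 mm) begins 59 mm behind the grasp point.
Start: joints at [57.72, 28.126, 89.318, -0, 62.55, -6.05], TCP at [276.222, 560.668, 214.661] pointing down, gripper open.
Joint ranges: [-177.58, 177.58], [-47.91, 125.51], [2.72, 160], [-65.01, 245.01], [3.68, 167.84], [-153.87, 153.87]. Speed limits (degrees/s): [127.2, 127.2, 159.86, 180, 180, 180].

## Interface

Orientations are given as a 3x3 rotation matrix whose columns are the frame's x, y, z axes.
In Python, from bench import ctrl gives the robot as it stands.
- The arm moves only by the shell command python3 -m creep 'ROWS' [FORCE]. ROWS is text: rows parted by semicolons, each of 7 numbers parted by spaces: the closure, from -1 (fully open) to 1 (shut), then the shift along the tool's x, y, z in m, then the turn, a rotation vector about the tool's x, y, z in rad. A call has 1 to 20 rows; each row shifts and turns the commanded pose from where the row before left it, along the tool's axes as they then stand; what a row does not reach is not made up. A row lasts 1/8 s, in which the tool goes at most 62.5 mm and 10.7 degrees, less where a joint would pass 70% of its speed; a pose out of reach is approached as far as the arm can. A call with a gripper value outside its range is refused whole. The fingers move at their own pace and stop on an object; FORCE is the grip in N (left out, the last holds). Time passes only in rows, so rows that do not move let the fingers close. It gives the time, the measured TCP pose, the force, the opening and the grip force at its end, in the units of the state.
- ctrl.observe(): the state, without advancing time (a new reading comes with each control period).
- ctrl.snapshot(name): name is "scene" or "side" or "wrist"; returns the picture (384x512x3 uint8, blue, green, red); there is no depth.
- ctrl.camera_params(name): a dict with "fx", "fy", "cx", "cy" (pixels), "xyz" and "rotation" of the camera in the world; the wrist camera has in their place "T_tool_cam" (4x4, takes a point from camera to tool coordinates, whose origin is the TCP and whose axes are the flange's). Camera axes: x right, y down, z forward; pixel columns grow to the right and rows downward; lengths in mm; the calibration is good to about 2 mm. A picture is of the moment at which its call begins: read the wrist's pose just before it. camera_params takes no time and is no camera call.
- ctrl.sign_off(): hands the job in; it is judged then, once.
The state is a dict: "clock": time; "qpos": joint angles; "dq": joint speeds; "joint_torque": joint torques, N m; "tool_pos": TCP position; "eef_rot": TCP orientation; "ft_force": force on the tool from outside, world axes, zero at the start; "wrist_torque": the same for the moment, N m; "grip_width": opening from 0.0 (shut) to 1.0 (fully open); "finger_force": force on a finger pad.
Only numpy, scipy, OpenCV 4.12 (cv2) and the standard library are available. Lean on these libraries where they do the work, as an engineer would, in place of code of your own. Each camera call takes 0.05 s, during which the arm holds its last target. There are 200 camera calls.

## Task

The fence with the blue thumb cup has to make room for a third ramekin: press its brass spring pin down flush, slide the tube out past the first hole and let the pin spring up fully in the next hole, one hole further out and no more. Leave the fence with the white cup shut as it is.

Things in the scene. Friction and masses are not known exactly. Their poses are not given: they have to be found in the camera images.
- blue_cup (a point): Centre of the floor of the blue thumb cup, 44 mm above the worktop; the cup rides on the blue fence's sliding tube. +y: along the rail, the way the tube slides out; +z up. Floor 46 (x) by 60 mm (y). Two end walls 8 mm thick, 44 mm apart inside along y, rise 24 mm; open at the x sides. Shut fingers from above press the pin, then moving to +y push the outer wall and take the tube along.
- blue_tube (a joint): Slide of the tube in the blue fence (steel rail 200 mm long fixed to the worktop, an upright plate at each end, two white ramekins on its +x side), m: about 0 in the first hole (start), 0.050 in the next, 0.100 in the last. The pin has 3 mm of play either way in a hole. About 2 N of friction; locked while the pin is up in a hole.
- blue_pin (a joint): Round brass pin, 16 mm across, standing 10 mm up from the centre of the blue cup's floor. Travel, m: 0 = fully up in a hole, 0.010 = flush with the floor (stop); spring 4 N to 8 N. Pressed past 0.0055 the tube is free. Let go between holes it rises only to 0.005 and rides under the rail until it springs up by itself in a hole, which stops the tube.
- white_tube (a joint): Slide of the tube in the second, like fence, with a white cup and two glass tumblers, m: about 0 = in its first hole, where it must stay. Which fence stands on the left varies.

How it is judged:
By the outcome, as a careful person would: the job done as asked, in the order asked, and still so for the second after the job is handed in, with the robot touching nothing.
It also fails if it takes over 38 s, if anything falls off the work surface, if the arm or the gripper's body presses on something with over 40 N, if the wrist force passes 120 N, or if a joint passes its speed limit or range.

## Working session

There is one attempt and no reset: what is moved stays moved. The work goes in short steps, Python scripts to look and compute and a shell command to move; the robot and the scene stay as the last step left them, time stands still between calls to the robot, and variables do not carry over. Pictures are saved under pics/ and viewed, at most 10 in all, crops included, and the job is handed in when it is done.

```bash
mkdir -p pics
python3 - <<'E'
from bench import ctrl
import cv2,numpy as np
o=ctrl.observe();print(o['clock'],o['tool_pos'],np.round(o['eef_rot'],3).tolist(),ctrl.hold_point_z)
for n in("scene","side"):
    cv2.imwrite(f"pics/{n}0.png",ctrl.snapshot(n));p=ctrl.camera_params(n);print(n,{k:np.round(v,3).tolist() for k,v in p.items()})
E
```

```text
0.0 [276.0827424  560.44305967 214.05827381] [[-0.897, 0.442, -0.001], [0.442, 0.897, -0.001], [0.0, -0.001, -1.0]] 18.8
scene {'fx': 430.321, 'fy': 430.321, 'cx': 255.752, 'cy': 197.585, 'xyz': [-104.19, -473.939, 859.175], 'rotation': [[0.594, -0.619, 0.514], [-0.804, -0.463, 0.372], [0.008, -0.634, -0.773]]}
side {'fx': 422.44, 'fy': 422.44, 'cx': 253.997, 'cy': 192.823, 'xyz': [231.266, -1066.451, 464.729], 'rotation': [[0.983, -0.051, 0.177], [-0.183, -0.368, 0.912], [0.019, -0.929, -0.371]]}
```

View pics/scene0.png

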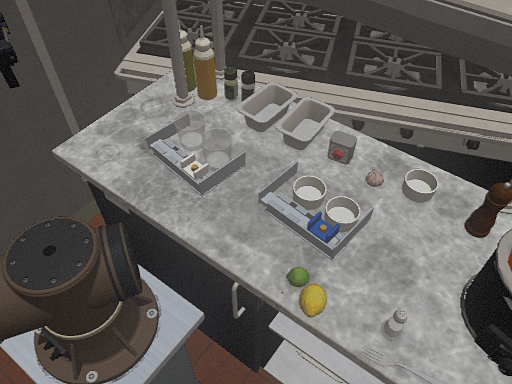

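View pics/side0.png

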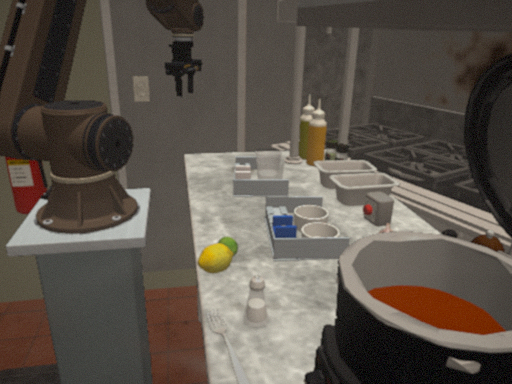

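The scene view shows the blue cup near (323,228) with its brass pin, and the white-cup fence at (193,168). The side view has the blue cup at (284,228). I'll zoom in and measure by mask.

```bash
cat > h.py <<'E'
import cv2,numpy as np
from bench import ctrl
def ray(n,uv):
    p=ctrl.camera_params(n);d=np.array(p['rotation'])@[(uv[0]-p['cx'])/p['fx'],(uv[1]-p['cy'])/p['fy'],1]
    return np.array(p['xyz']),d/np.linalg.norm(d)
def plane(n,uv,z):
    c,d=ray(n,uv);return c+d*(z-c[2])/d[2]
def tri(a,b):
    c1,d1=ray("scene",a);c2,d2=ray("side",b)
    s=np.linalg.lstsq(np.c_[d1,-d2],c2-c1,rcond=None)[0]
    p,q=c1+s[0]*d1,c2+s[1]*d2;return (p+q)/2,np.linalg.norm(p-q)
def blue(im):
    h=cv2.cvtColor(im,cv2.COLOR_BGR2HSV);return cv2.inRange(h,(105,140,40),(125,255,255))
E
python3 - <<'E'
from h import *
a=cv2.imread("pics/scene0.png");b=cv2.imread("pics/side0.png")
for n,i in(("scene",a),("side",b)):
    m=blue(i);k,l,s,c=cv2.connectedComponentsWithStats(m)
    for j in range(1,k):
        if s[j,4]>20: print(n,s[j],c[j])
A=cv2.resize(a[155:260,250:385],None,fx=5,fy=5,interpolation=2)
B=cv2.resize(b[190:265,255:355],None,fx=6,fy=6,interpolation=2)
cv2.imwrite("pics/zA.png",A);cv2.imwrite("pics/zB.png",B)
E
```

```text
scene [309 212  12  12  36] [314.36111111 217.52777778]
scene [310 219  30  22 223] [322.35874439 229.20179372]
side [274 215  18   7  47] [283.82978723 217.25531915]
side [273 222  23  15 100] [284.58 227.55]
```

View pics/zA.png

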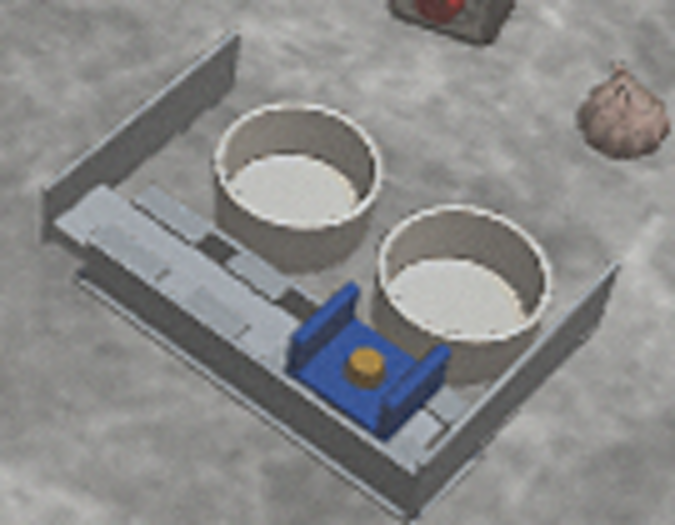

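View pics/zB.png

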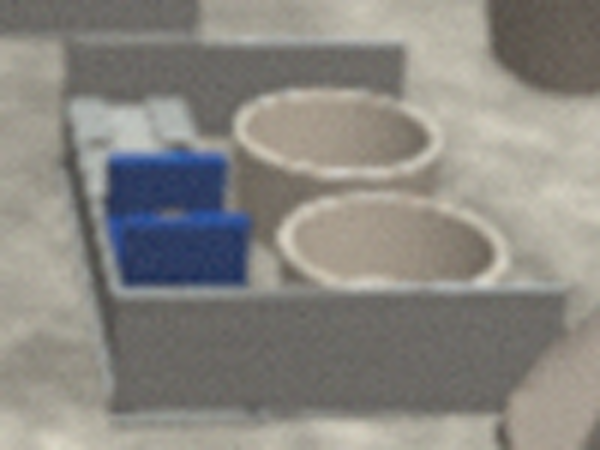

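The zooms show the pin top at zA (367,357), dark hole marks at (292,302) and (215,248), so the tube slides out to the upper left. Next I'll compute the pose and tool shifts.

Run:
```python
from h import *
f=lambda x,y:(250+(x-2)/5,155+(y-2)/5); g=lambda x,y:(255+(x-2.5)/6,190+(y-2.5)/6)
pin=plane("scene",f(367,356),54);print("pin",pin)
r1,r2=plane("scene",f(80,280),0),plane("scene",f(410,521),0);d=r1-r2;print("rail",r1,r2,np.linalg.norm(d),np.degrees(np.arctan2(d[1],d[0])))
p1,p2=plane("scene",f(240,35),68),plane("scene",f(45,190),68);e=p1-p2;print("plate x dir",np.degrees(np.arctan2(e[1],e[0])))
h1,h2=[plane("scene",f(*q),30) for q in((292,302),(215,248))];d=h2-h1;print("holes",np.linalg.norm(d),np.degrees(np.arctan2(d[1],d[0])))
for n,a,b in(("outer wall far top",(355,287),(227,155)),("inner far top",(450,350),(250,214)),("near plate top far corner",(617,265),(563,290)),("near plate top near corner", (412,505),(115,290)),("far plate far top corner",(240,35),(403,44)),("far plate near top",(45,190),(68,42))):
    print(n,tri(f(*a),g(*b)))
a,b=cv2.imread("pics/scene0.png"),cv2.imread("pics/side0.png")
```

```text
pin [ 456.20587147 -259.87676699   54.        ]
rail [ 447.63956858 -105.22362089    0.        ] [ 424.67854081 -309.81849945    0.        ] 205.87926832561328 83.59667151721929
plate x dir -7.4090037132709226
holes 48.487868466599735 83.39350851992407
outer wall far top (array([ 479.17177742, -238.51301   ,   67.89842317]), np.float64(3.307091846496165))
inner far top (array([ 472.63315484, -292.17683298,   69.94449669]), np.float64(3.4701293018568373))
near plate top far corner (array([ 578.10970393, -327.2047472 ,   50.27772871]), np.float64(2.1365833344897998))
near plate top near corner (array([ 412.49828422, -314.30117543,   50.8628911 ]), np.float64(19.615710675708794))
far plate far top corner (array([598.28967689, -99.14060241,  49.80964615]), np.float64(1.4734246780112794))
far plate near top (array([452.64354062, -79.91622595,  50.4000301 ]), np.float64(3.842542578719981))
```

```bash
python3 -m creep '1 -0.045 -0.028 0 0 0 0;1 -0.045 -0.028 0 0 0 0;1 -0.045 -0.028 0 0 0 0;1 -0.045 -0.028 0 0 0 0;1 -0.045 -0.028 0 0 0 0;1 -0.045 -0.028 0 0 0 0;1 -0.045 -0.028 0 0 0 0;1 -0.045 -0.028 0 0 0 0;1 -0.0204 -0.0542 0 0 0 0;1 -0.0204 -0.0542 0 0 0 0;1 -0.0204 -0.0542 0 0 0 0;1 -0.0204 -0.0542 0 0 0 0;1 -0.0204 -0.0542 0 0 0 0;1 -0.0204 -0.0542 0 0 0 0;1 -0.0204 -0.0542 0 0 0 0;1 -0.0204 -0.0542 0 0 0 0;1 0 0 0 0 0 0' 20 && python3 -m creep '1 0 0 0 0 0 0.1753;1 0 0 0 0 0 0.1753;1 0 0 0 0 0 0.1753;1 0 0 0 0 0 0.1753;1 0 0 0 0 0 0.1753;1 0 0 0 0 0 0.1753;1 0 0 0 0 0 0.1753;1 0 0 0 0 0 0;1 0 0 0 0 0 0'
python3 - <<'E'
from h import *
o=ctrl.observe();print(o['clock'],o['tool_pos'],np.round(o['eef_rot'],4).tolist(),o['ft_force'],o['grip_width'],o['qpos'])
cv2.imwrite("pics/w1.png",ctrl.snapshot("wrist"));p=ctrl.camera_params("wrist");print({k:np.round(v,3).tolist() for k,v in p.items()})
E
```

```text
clock: 2.22
tool_pos: [454.2, -263.6, 214.1]
eef_rot: [[-0.895, 0.446, -0.0], [0.446, 0.895, 0.0], [0.0, -0.0, -1.0]]
ft_force: [-0.3, 0.3, -0.2]
grip_width: 0.003
finger_force: 0.0
clock: 3.35
tool_pos: [454.9, -260.0, 214.6]
eef_rot: [[0.109, 0.994, -0.0], [0.994, -0.109, 0.0], [0.0, -0.0, -1.0]]
ft_force: [-0.3, 0.2, 0.4]
grip_width: 0.001
finger_force: 0.0
3.35 [ 454.94955617 -259.95238921  214.56649484] [[0.1094, 0.994, -0.0001], [0.994, -0.1094, 0.0002], [0.0002, -0.0002, -1.0]] [-0.25565283  0.19233715  0.38938083] 0.0011560149441610765 [-3.69706535e+01  1.99466156e+01  1.03388185e+02  5.55649230e-03
  5.66783836e+01 -3.06901796e+01]
{'fx': 290.613, 'fy': 290.613, 'cx': 255.415, 'cy': 191.277, 'T_tool_cam': [[-0.001, -0.958, -0.288, 82.676], [1.0, -0.001, 0.001, -0.533], [-0.001, -0.288, 0.958, -171.121], [0.0, 0.0, 0.0, 1.0]]}
```

View pics/w1.png

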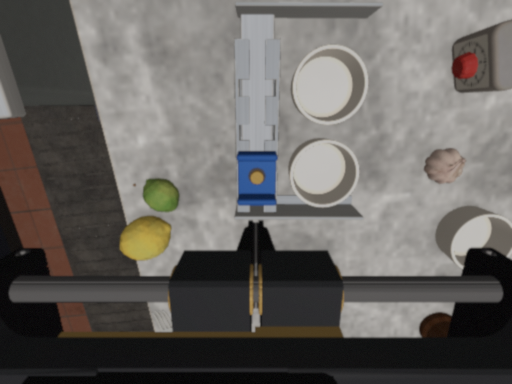

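The wrist view shows the cup directly ahead, with the pin at about (257,177) and the rail running straight up the image. I'll measure its position in tool coordinates.

Run:
```python
from h import *
i=cv2.imread("pics/w1.png");p=ctrl.camera_params("wrist");T=np.array(p['T_tool_cam'])
def tp(uv,z): # tool-frame point on world height z (tool at 214.5)
    d=T[:3,:3]@[(uv[0]-p['cx'])/p['fx'],(uv[1]-p['cy'])/p['fy'],1];c=T[:3,3];return c+d*((214.5-z)-c[2])/d[2]
h=cv2.cvtColor(i,cv2.COLOR_BGR2HSV)
m=cv2.inRange(h,(10,110,90),(28,255,255));m[:,:240]=0;m[:,275:]=0;m[:165]=0;m[195:]=0
y,x=np.nonzero(m);print("pin px",len(x),x.mean(),y.mean(),x.min(),x.max(),y.min(),y.max(),tp((x.mean(),y.mean()),53))
b=blue(i);y,x=np.nonzero(b);print("blue",x.min(),x.max(),y.min(),y.max(), tp((x.min(),y.min()),68),tp((x.max(),y.max()),68))
for row in range(148,208,2):print(row,i[row,245].tolist(),end=' ')
for q in((236,5),(236,216)):print(q,tp(q,50))
c=cv2.resize(i[140:215,225:290],None,fx=8,fy=8,interpolation=2);cv2.imwrite("pics/w1z.png",c)
```

```text
pin px 127 256.43307086614175 176.59055118110237 250 262 171 182 [  0.64657227   0.92516973 161.5       ]
blue 237 276 152 204 [ 32.10635919 -20.46047441 146.5       ] [-28.28727914  23.50123163 146.5       ]
148 [156, 153, 150] 150 [137, 132, 129] 152 [64, 36, 23] 154 [83, 44, 21] 156 [132, 76, 41] 158 [145, 83, 45] 160 [134, 76, 39] 162 [149, 89, 51] 164 [152, 91, 53] 166 [151, 91, 52] 168 [152, 91, 53] 170 [151, 90, 52] 172 [152, 90, 52] 174 [151, 90, 52] 176 [151, 90, 52] 178 [150, 90, 51] 180 [150, 89, 50] 182 [150, 89, 51] 184 [150, 89, 50] 186 [150, 89, 50] 188 [149, 88, 49] 190 [149, 88, 49] 192 [141, 82, 46] 194 [80, 43, 22] 196 [62, 32, 16] 198 [69, 36, 17] 200 [115, 64, 34] 202 [145, 85, 48] 204 [141, 91, 65] 206 [157, 149, 145] (236, 5) [178.36838669 -19.77124897 164.5       ]
(236, 216) [-50.24018598 -24.33533251 164.5       ]
```

View pics/w1z.png

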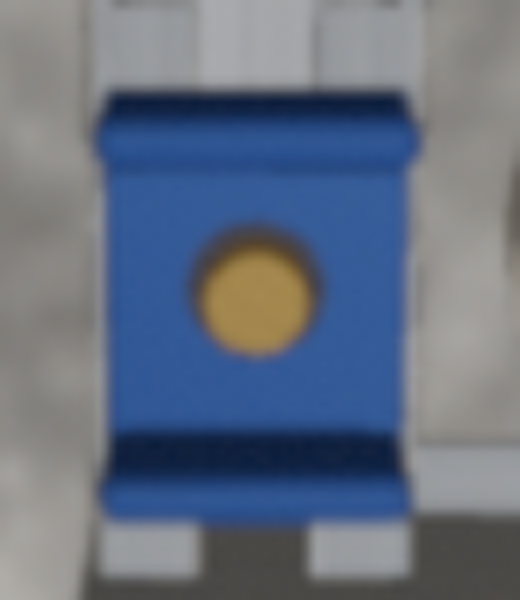

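```bash
python3 -m creep '1 0.0005 0.0005 0.04 0 0 0;1 0.0005 0.0005 0.04 0 0 0;1 0 0 0.04 0 0 0;1 0 0 0.02 0 0 0;1 0 0 0.01 0 0 0;1 0 0 0 0 0 0;1 0 0 0 0 0 0' && python3 -m creep '1 0 0 0.005 0 0 0;1 0 0 0.005 0 0 0;1 0 0 0.004 0 0 0;1 0 0 0 0 0 0;1 0 0 0 0 0 0;1 0 0 0 0 0 0'
```

```text
clock: 4.28
tool_pos: [456.4, -259.8, 65.4]
eef_rot: [[0.113, 0.994, 0.001], [0.994, -0.113, -0.001], [-0.001, 0.001, -1.0]]
ft_force: [-0.2, 0.4, 0.6]
grip_width: 0.005
finger_force: 0.0
clock: 5.03
tool_pos: [456.1, -259.6, 50.9]
eef_rot: [[0.114, 0.993, 0.0], [0.993, -0.114, -0.0], [-0.0, 0.0, -1.0]]
ft_force: [-0.6, 0.7, 4.2]
grip_width: 0.004
finger_force: 2.5
```

```bash
python3 -m creep '1 0 0 0.003 0 0 0;1 0 0 0.002 0 0 0;1 0 0 0 0 0 0;1 0 0 0 0 0 0' && python3 -m creep '1 0 0 0.001 0 0 0;1 0 0 0 0 0 0;1 0 0 0 0 0 0' && python3 -m creep '1 0 0 0.001 0 0 0;1 0 0 0 0 0 0;1 0 0 0 0 0 0'
```

```text
clock: 5.52
tool_pos: [456.2, -259.7, 45.9]
eef_rot: [[0.114, 0.994, 0.001], [0.994, -0.114, -0.0], [-0.0, 0.001, -1.0]]
ft_force: [-1.1, 0.4, 7.9]
grip_width: 0.008
finger_force: 3.5
clock: 5.9
tool_pos: [456.2, -259.7, 45.0]
eef_rot: [[0.114, 0.994, 0.001], [0.994, -0.114, -0.0], [-0.0, 0.001, -1.0]]
ft_force: [-1.2, -0.4, 7.9]
grip_width: 0.004
finger_force: 3.7
clock: 6.28
tool_pos: [456.2, -259.7, 44.3]
eef_rot: [[0.114, 0.993, 0.001], [0.994, -0.114, -0.0], [-0.0, 0.001, -1.0]]
ft_force: [-1.8, 0.7, 11.6]
grip_width: 0.004
finger_force: 5.7
```

```bash
python3 -m creep '1 0.003 0 0 0 0 0;1 0.004 0 0 0 0 0;1 0.004 0 0 0 0 0;1 0.004 0 0 0 0 0;1 0.004 0 0 0 0 0;1 0.004 0 0 0 0 0;1 0.003 0 0 0 0 0;1 0 0 0 0 0 0;1 0 0 0 0 0 0'
python3 - <<'E'
from h import *
i=ctrl.snapshot("wrist");cv2.imwrite("pics/w2.png",i);s=ctrl.snapshot("scene");cv2.imwrite("pics/s2.png",s)
cv2.imwrite("pics/z2.png",np.hstack([cv2.resize(i[130:280,190:320],(390,450)),cv2.resize(s[160:260,270:360],(405,450))]))
E
```

```text
clock: 7.4
tool_pos: [459.1, -233.8, 44.3]
eef_rot: [[0.114, 0.994, 0.001], [0.994, -0.114, -0.0], [-0.0, 0.001, -1.0]]
ft_force: [-1.0, 1.4, 11.6]
grip_width: 0.007
finger_force: 5.9
```

View pics/z2.png

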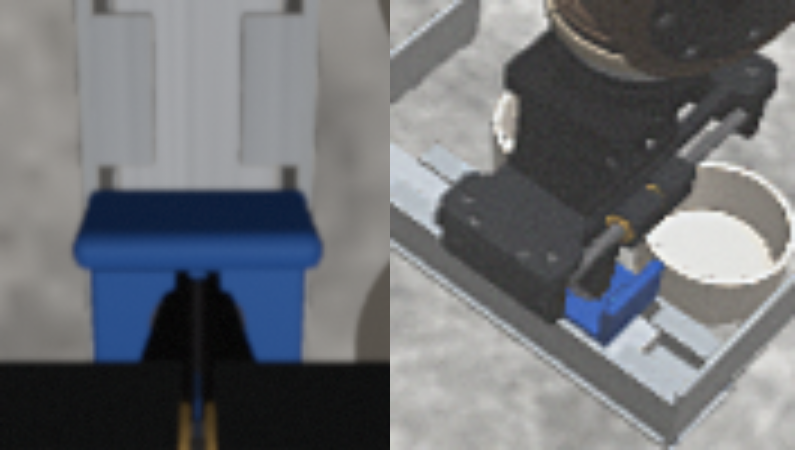

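Pin is flush and the cup has moved with the fingers, which are now near its outer wall. I'll lift clear of the pin but stay inside the walls, then push slowly.

```bash
python3 -m creep '1 0 0 -0.007 0 0 0;1 0 0 -0.006 0 0 0;1 0 0 0 0 0 0;1 0 0 0 0 0 0' && python3 -m creep '1 0.003 0 0 0 0 0;1 0.003 0 0 0 0 0;1 0.003 0 0 0 0 0;1 0.003 0 0 0 0 0;1 0.003 0 0 0 0 0;1 0.003 0 0 0 0 0;1 0.003 0 0 0 0 0;1 0.003 0 0 0 0 0;1 0 0 0 0 0 0' && python3 -m creep '1 0.002 0 0 0 0 0;1 0.002 0 0 0 0 0;1 0.002 0 0 0 0 0;1 0 0 0 0 0 0'
```

```text
clock: 8.0
tool_pos: [458.9, -233.7, 56.4]
eef_rot: [[0.114, 0.993, -0.0], [0.993, -0.114, 0.0], [0.0, -0.0, -1.0]]
ft_force: [-0.0, -0.7, 0.2]
grip_width: 0.004
finger_force: 0.0
clock: 9.12
tool_pos: [461.6, -209.9, 56.5]
eef_rot: [[0.114, 0.994, -0.0], [0.994, -0.114, -0.0], [-0.0, -0.0, -1.0]]
ft_force: [-1.6, -4.2, -3.2]
grip_width: 0.007
finger_force: 1.6
clock: 9.62
tool_pos: [462.3, -204.0, 56.5]
eef_rot: [[0.114, 0.994, -0.0], [0.994, -0.114, -0.0], [-0.0, -0.0, -1.0]]
ft_force: [-1.8, -3.9, -1.6]
grip_width: 0.007
finger_force: 1.8
```

```bash
for i in 1 ; do python3 -m creep '1 0.0015 0 0 0 0 0;1 0.0015 0 0 0 0 0;1 0 0 0 0 0 0' | grep -E 'pos|ft_'; python3 -m creep '1 0.001 0 0 0 0 0;1 0.001 0 0 0 0 0;1 0 0 0 0 0 0'| grep -E 'pos|ft_'; done
```

```text
tool_pos: [462.8, -200.7, 56.7]
ft_force: [-0.4, -0.4, -0.4]
tool_pos: [463.0, -198.9, 56.7]
ft_force: [-0.3, -0.6, -0.2]
```

```bash
python3 -m creep '1 0.001 0 0 0 0 0;1 0.001 0 0 0 0 0;1 0 0 0 0 0 0' | grep -E 'pos|ft_'; python3 -m creep '1 0.001 0 0 0 0 0;1 0 0 0 0 0 0'| grep -E 'pos|ft_'
```

```text
tool_pos: [463.2, -197.3, 56.7]
ft_force: [-2.5, -4.9, 0.3]
tool_pos: [463.3, -197.1, 56.7]
ft_force: [-4.1, -11.1, -0.1]
```

```bash
python3 -m creep '1 0.001 0 0 0 0 0;1 0 0 0 0 0 0'| grep -E 'clock|pos|ft_'
```

```text
clock: 11.25
tool_pos: [463.4, -196.7, 56.7]
ft_force: [-6.7, -17.6, -2.0]
```

Force rises sharply with no motion, so the pin has locked in the next hole. I'll back off, lift clear and check.

```bash
python3 -m creep '1 -0.004 0 0 0 0 0;1 -0.008 0 0 0 0 0;1 0 0 -0.02 0 0 0;1 0 0 -0.04 0 0 0;1 0 0 -0.05 0 0 0;1 -0.05 0 -0.04 0 0 0;1 -0.05 0 0 0 0 0;1 0 0 0 0 0 0;1 0 0 0 0 0 0'
python3 - <<'E'
from h import *
o=ctrl.observe();R=o['eef_rot'];P=np.array(o['tool_pos'])
i=ctrl.snapshot("wrist");p=ctrl.camera_params("wrist");T=np.array(p['T_tool_cam'])
cv2.imwrite("pics/w3.png",i)
def wp(uv,z):
    d=R@T[:3,:3]@[(uv[0]-p['cx'])/p['fx'],(uv[1]-p['cy'])/p['fy'],1];c=P+R@T[:3,3];return c+d*(z-c[2])/d[2]
h=cv2.cvtColor(i,cv2.COLOR_BGR2HSV)
bl=blue(i);y,x=np.nonzero(bl);x0,x1,y0,y1=x.min(),x.max(),y.min(),y.max();print(x0,x1,y0,y1)
m=cv2.inRange(h,(10,110,90),(28,255,255));k=np.zeros_like(m);k[y0:y1,x0:x1]=1;m*=k
y,x=np.nonzero(m);q=wp((x.mean(),y.mean()),54);print(len(x),q,"slide",(q[:2]-[456,-259.5])@[.113,.9936], "if z=49:",(wp((x.mean(),y.mean()),49)[:2]-[456,-259.5])@[.113,.9936])
s=ctrl.snapshot("scene");cv2.imwrite("pics/s3.png",s)
a=cv2.resize(i[y0-15:y1+15,x0-15:x1+15],(390,450));cv2.imwrite("pics/z3.png",np.hstack([a,cv2.resize(s[185:245,275:329],(405,450),interpolation=2)]))
d=cv2.absdiff(s,cv2.imread("pics/scene0.png"))[140:185,145:220];print("white cup diff",d.max(),d.mean())
E
```

```text
clock: 12.38
tool_pos: [450.5, -304.6, 205.3]
eef_rot: [[0.114, 0.993, -0.001], [0.993, -0.114, 0.001], [0.001, -0.001, -1.0]]
ft_force: [-0.6, 0.8, -0.7]
grip_width: 0.006
finger_force: 0.0
234 278 57 117
178 [ 462.08914359 -206.78799724   54.        ] slide 53.06271917076535 if z=49: 53.31100593916856
white cup diff 41 24.391308641975307
```

View pics/z3.png

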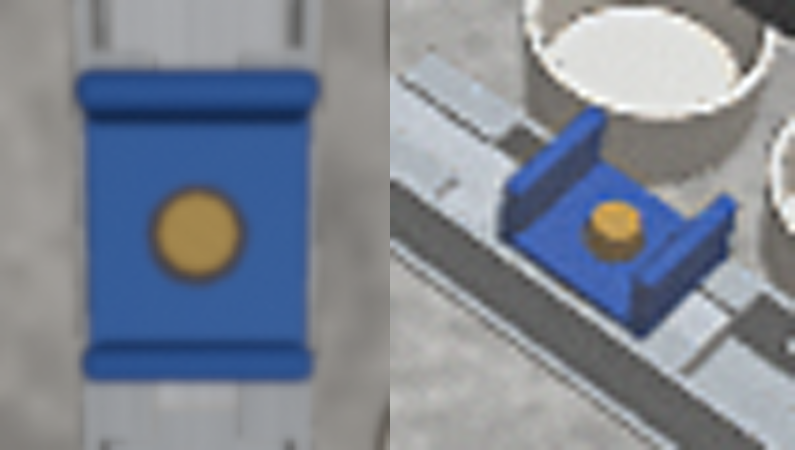

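The pin is fully up and the slide reads about 53 mm, which is the next hole at the end of its play. I went nowhere near the white fence.

```bash
python3 -c "
from bench import ctrl
print(ctrl.sign_off())"
```

```text
the job is handed in; nothing more can be done
None
```

The blue fence's tube is out exactly one hole (measured about 53 mm, against 50 mm with 3 mm of play), its pin is fully up and locked, the arm never went near the white fence, and the job was handed in at about 12.5 s.

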